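# Dig the brass coupling out of the parts crate and latch it in the jig

## Task

Take the aluminium bar off the parts crate and lay it lengthwise on the black rubber mat; then pick the brass coupling out from among the other parts, set it gently down in the two V rests of the sloping jig and let go of it, and finally turn the red knob clockwise past its click so that the yellow latch swings over the coupling's end. Leave the other parts in the crate and do not disturb the things on the bench.

Things in the scene. Friction and masses are not known exactly. Their poses are not given: they have to be found in the camera images.
- crate: green open steel crate, fixed, 165 (its x) x 300 (its y) x 65 mm high, walls and floor 5 mm; origin at the centre of its underside on the bench. Its four parts lie side by side about 62 mm apart along its y, each roughly along its x, in any order. Its x runs crosswise to the robot (about world y). Crate and mat stand either side of the jig; sides vary
- coupling: brass coupling, the only brass part: block 28 x 28 mm, 44 long, with a round tail 20 mm thick and 40 long at each end (a 20.8 mm band on each); 124 mm overall, about 0.35 kg, same both ways round. Long axis = its x; origin mid-underside of the block; z up as it lies on the crate's floor (5 mm above the bench), block sides facing +-y, right under the bar
- coupling_center (a point): centre of the brass coupling's block, on its long axis, 14 mm above its underside
- bar: bare aluminium bar, 200 (its x) x 30 (y) x 20 mm (z), about 0.25 kg, lying across the crate's two long rims (underside 65 mm above the bench) above the brass coupling and parallel to it; origin at the centre of its underside
- mat: black rubber mat, fixed to the bench, 260 (its x, about along world y) x 110 (its y) x 4 mm; origin at the centre of its underside; the bar is to lie along its x
- jig: fixed blue jig 140 x 210 mm, about 110 mm high; origin at the centre of its underside. Its front (-x side, low edge) faces away from the robot: the blue plate rises at 30 degrees along its +x, towards the robot, so its normal is (-0.5, 0, 0.866) in its frame. Two dark steel V rests on the plate take the coupling's tails, long axis along the jig's y (level)
- jig_seat (a point): where coupling_center must lie: on the V rests' axis, midway between, 32 mm above the plate. z = plate normal, x up the slope, y = jig's y. Rests: 16 mm thick, centred 36 mm either side along y, open along z, reaching at most 7 mm above the axis; 6 mm free at each end of the block. The block goes down between them along -z, gripped across its sides (which then face +-x)
- latch (a joint): turn of the red knob and yellow latch arm, rad, 0 to 1.30 (stop), clockwise seen from above along its axis; starts open at 0 to 0.3 (arm up the slope). A click (0.1 to 0.2 N m) lies between 0.6 and 1.05; past it the latch stays, closed at 1.0 to 1.3, with the arm 3 mm over the coupling's tail. Friction 0.035 N m
- latch_grip (a point): where to grip the red knob: on its axis, 80 mm above the plate. z = knob axis = plate normal; x runs along the grip bar and turns with it: 50 mm long (x), 14 thick (y), 60 to 92 mm above the plate. It is 95 mm from the seat towards the jig's +y. Below it: a 36 mm collar (53 to 60 up) and the yellow arm, 49 mm long, 45 to 53 up. Knob top about 150 mm above the bench
- steel_coupling: part to leave in the crate: same shape and size as the brass coupling, but grey steel; long axis x, origin at its underside
- black_tube: part to leave in the crate: black square tube 128 x 24 x 24 mm, long axis x, origin at its underside
- red_spindle: part to leave in the crate: two red 26 mm square end blocks on a steel rod of 14 mm, 124 mm long along x, origin at its underside
- jar: glass jar standing on the bench, 84 mm diameter, 120 mm high, origin at its underside; leave alone
- carton: cardboard box 90 x 110 x 80 mm, origin at its underside; leave alone
- tub: red open tub, 100 mm diameter, 80 mm high, origin at its underside; leave alone
- tin: tin with yellow label, 80 mm diameter, 100 mm high, origin at its underside; leave alone
- wrench: steel wrench lying near the robot, about 200 mm long; leave alone
- brush: brush lying near the robot, about 200 mm long; leave alone
Mind the look-alikes: they are no part of the job. What is shaped like the bar but turquoise is not meant. Of the things that look like the black_tube, the smaller one is meant.

How it is judged:
By the outcome, as a careful person would: the job done as asked, in the order asked, and still so for the second after the job is handed in, with the robot touching nothing.
It also fails if it takes over 67 s, if anything falls off the work surface, if the arm or the gripper's body presses on something with over 40 N, if the wrist force passes 120 N, or if a joint passes its speed limit or range.

## Robot

A 6-joint arm with a two-finger parallel gripper is mounted at the origin on the work surface. World frame = base frame: x ahead of the robot, y to its left, z up, the work surface at z = 0. Lengths are in m, angles in rad, forces in N, time in s.
With the tool pointing down it reaches from about 0.35 to 0.775 m from the base axis. Payload 7.3 kg.
Tool frame: the origin (TCP) lies on the front face of the gripper's body, between the roots of the fingers; the fingertips stand ahead of it and the grasp point (between the pads) lies 47 mm ahead of it (finger_overhang is the z of the fingertips in the tool frame, in m); z points along the fingers, y is the line along which they close (so a half turn about z gives the same grasp; the last joint's range is limited). The gripper opens to 92 mm and grips with 3 to 60 N. Pads are 19 mm wide; open, the fingers measure 130 mm over their backs; the gripper's body (75 mm by 190 mm) begins 47 mm behind the grasp point.
Start: joints at [-1.26, 0.342, 1.524, -0, 1.275, -0.146], TCP at [0.232, -0.471, 0.292] pointing down, gripper open.
Joint ranges: [-2.53, 2.53], [-0.77, 2.02], [0.04, 2.7], [-1, 4.14], [0.28, 2.66], [-3.11, 3.11]. Speed limits (rad/s): [2.57, 2.57, 3.14, 3.14, 3.14, 3.14].

## Interface

Orientations are given as [roll, pitch, yaw] about the fixed x, y, z axes, in that order (R = Rz(yaw) Ry(pitch) Rx(roll)).
In Python, from cell import * gives the robot as it stands. The module is installed in compiled form; this text tells all that it offers.
- The arm moves only by the tool arm_command, never from a script. Its argument "series" is a list of rows, each an object of numbers: "x", "y", "z": the shift along the tool's x, y, z in mm; "rx", "ry", "rz": the turn, a rotation vector about the tool's x, y, z in degrees. A call has 1 to 20 rows; each row is the pose to reach, as a shift and turn from the pose commanded when the call began, along the tool's axes at that moment; what a row does not reach only later rows make up. A row lasts 1/10 s, in which the tool goes at most 50 mm and 8.59 degrees, less where a joint would pass 70% of its speed; a pose out of reach is approached as far as the arm can. A call with a gripper value outside its range is refused whole. "hand" is the finger opening in mm, from 0 to 91.8, set as the call begins (left out, the last holds). The fingers move at their own pace and stop on an object; "squeeze" is the grip in N (left out, the last holds). Time passes only in rows, so rows that repeat a pose let the fingers close. It gives the time, the measured TCP pose, the force, the opening and the grip force at its end, in the units of the state.
- observe(): the state, without advancing time (a new reading comes with each control period).
- read_camera(name): name is "scene" or "top" or "wrist"; returns a dict with "pixels" (400x640x3 uint8, blue, green, red), "K" (3x3 intrinsics, pixels), "rvec" (rotation vector, rad) and "tvec" (3), from world to camera coordinates, as OpenCV has them. Camera axes: x right, y down, z forward; pixel columns grow to the right and rows downward; lengths in m; the calibration is good to about 2 mm. A picture is of the moment at which its call begins. There is no depth.
- hand_in(): hands the job in; it is judged then, once.
Trained networks look in a picture, given as the dict that the camera call returned (one of the last four; its "shot" number tells which), for a name from the list of things; names that differ only in an ending like _2 or _b are one class to them, and where a whole thing is asked for, a point or a joint stands for the part that bears it (a point fixed in the world has none). Each returns a list of dicts, best first, with "confidence" (0 to 1); they miss things now and then, are a little off and sometimes report something else, mostly with a low value. They report only what shows in the picture. A call takes as long as a camera call. They do not tell look-alikes from the thing itself.
- boxes_of(picture, query): "point" ([x, y, z] in m, in world coordinates, good to about 4 mm: the middle of the surface that is visible of it).
- trace(picture, query): "pixels" (400x640 bool, what is visible of it).
- mark_of(picture, query): "point" ([x, y, z] in m, in world coordinates, good to about 4 mm: a listed point, or the origin of a listed thing).
The state is a dict: "time": time; "qpos": joint angles; "qvel": joint speeds; "joint_efforts": joint torques, N m; "tool_pos": TCP position; "tool_rot": TCP orientation; "contact_force": force on the tool from outside, world axes, zero at the start; "torque": the same for the moment, N m; "opening": finger opening in m; "grip_force": force on a finger pad.
Only numpy, scipy, OpenCV 4.12 (cv2) and the standard library are available. Lean on these libraries where they do the work, as an engineer would, in place of code of your own. Each camera call takes 0.05 s, during which the arm holds its last target. There are 200 camera calls.

## Working session

There is one attempt and no reset: what is moved stays moved. The work goes in short steps, Python scripts to look and compute and a tool call to move; the robot and the scene stay as the last step left them, time stands still between calls to the robot, and variables do not carry over. Pictures are saved under pics/ and viewed, at most 10 in all, crops included, and the job is handed in when it is done.

Besides the shell and the picture viewer there is one more tool, called after "Emit:" as name(argument=value, ...), one argument or row to a line, values as JSON. arm_command: Moves the arm, as the interface text tells. Its arguments: {"type":"object","properties":{"series":{"type":"array"},"hand":{"type":"number"},"squeeze":{"type":"number"}},"required":["series"]}

```bash
mkdir -p pics; cat > h.py <<'E'
from cell import *
import numpy as np, cv2
from scipy.spatial.transform import Rotation as R
def proj(p,X):
    return cv2.projectPoints(np.atleast_2d(np.array(X,float)),p["rvec"],p["tvec"],p["K"],None)[0][:,0]
def ray(p,uv):
    Rm=cv2.Rodrigues(np.array(p["rvec"],float))[0];c=-Rm.T@np.array(p["tvec"],float).ravel()
    d=Rm.T@np.linalg.inv(p["K"])@np.array([uv[0],uv[1],1.]);return c,d/np.linalg.norm(d)
def onz(p,uv,z):
    c,d=ray(p,uv);return c+d*(z-c[2])/d[2]
def tri(obs):
    A=np.zeros((3,3));b=np.zeros(3)
    for p,uv in obs:
        c,d=ray(p,uv);M=np.eye(3)-np.outer(d,d);A+=M;b+=M@c
    return np.linalg.solve(A,b)
E
python3 - <<'E'
from h import *
np.set_printoptions(precision=4,suppress=True)
s=observe();print(s)
for n in("scene","top"):
    p=read_camera(n);cv2.imwrite(f"pics/{n}0.png",p["pixels"])
    for q in["crate","coupling","coupling_center","bar","mat","jig","jig_seat","latch","latch_grip","steel_coupling","black_tube","red_spindle"]:
        try:
            print(n,q,[(np.round(d["point"],3),round(d["confidence"],2),proj(p,d["point"])[0].round()) for d in mark_of(p,q)[:3]])
        except Exception as e: print(q,e)
E
```

```text
{'time': 0.0, 'qpos': array([-1.26  ,  0.3427,  1.525 ,  0.    ,  1.2754, -0.146 ]), 'qvel': array([0.0001, 0.0006, 0.0012, 0.0008, 0.0006, 0.0005]), 'joint_efforts': array([  0.0019, -43.1233, -24.4227,   0.0719,   0.0559,  -0.0001]), 'tool_pos': array([ 0.2315, -0.4709,  0.2915]), 'tool_rot': array([-3.1401, -0.0002,  0.4568]), 'contact_force': array([-0.091 ,  0.5367,  0.2985]), 'torque': array([0.0275, 0.0185, 0.0433]), 'grip_force': 0.0, 'opening': 0.09173214702978984}
scene crate [(array([0.473, 0.268, 0.003]), 0.88, array([376., 248.])), (array([ 0.498, -0.554,  0.001]), 0.25, array([244., 157.]))]
scene coupling [(array([0.44 , 0.27 , 0.001]), 0.75, array([382., 244.]))]
scene coupling_center [(array([0.442, 0.264, 0.017]), 0.64, array([381., 241.]))]
scene bar [(array([ 0.309,  0.601, -0.001]), 0.72, array([472., 274.])), (array([0.444, 0.271, 0.062]), 0.67, array([383., 235.])), (array([0.52 , 0.505, 0.001]), 0.64, array([418., 293.]))]
scene mat [(array([ 0.484, -0.288, -0.001]), 0.71, array([281., 182.]))]
scene jig [(array([ 0.512,  0.005, -0.006]), 0.72, array([322., 22
[... 1385 characters left out ...]
), 0.55, array([326., 201.]))]
top jig_seat [(array([0.532, 0.036, 0.088]), 0.57, array([317., 190.]))]
latch it knows: bar, black_tube, brush, carton, coupling, coupling_center, crate, jar, jig, jig_seat, latch_grip, mat, red_spindle, steel_coupling, tin, tub, wrench
top latch_grip [(array([ 0.559, -0.059,  0.132]), 0.67, array([346., 181.]))]
top steel_coupling [(array([0.498, 0.276, 0.007]), 0.75, array([250., 202.]))]
top black_tube [(array([ 0.766,  0.374, -0.   ]), 0.75, array([227., 129.])), (array([0.562, 0.28 , 0.006]), 0.66, array([250., 184.])), (array([ 0.559, -0.058,  0.134]), 0.41, array([346., 181.]))]
top red_spindle [(array([0.378, 0.261, 0.011]), 0.51, array([253., 236.]))]
```

View pics/scene0.png

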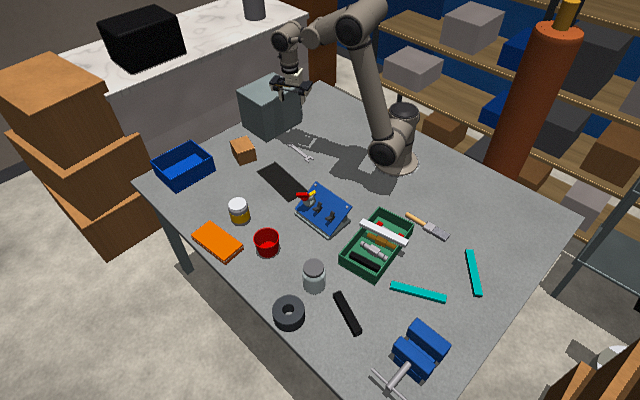

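View pics/top0.png

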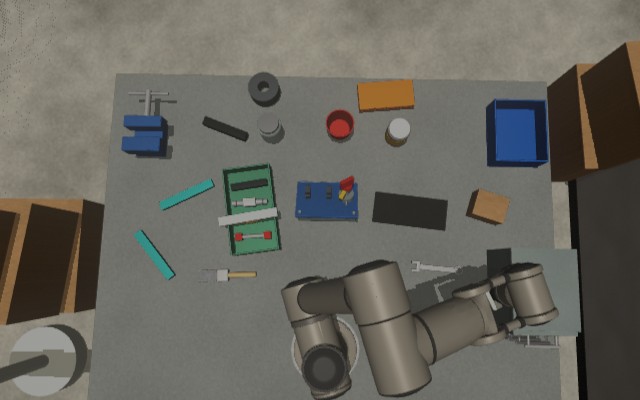

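The aluminium bar is white, at top (249,216) / scene (383,235). The look-alikes are the turquoise bars at top (187,194) and (155,254). The brass coupling lies under the bar at top (252,218); its look-alikes are the steel coupling (250,202), red spindle (253,236) and black tube (250,184), plus a bigger black bar at (227,129). The mat is at (410,210), the jig at (326,201) and the knob at (346,181).

```bash
cat >> h.py <<'E'
def axis(p,m,z):
    c=max(cv2.findContours(m.astype(np.uint8),0,1)[0],key=cv2.contourArea)[:,0]
    w=np.array([onz(p,u,z)[:2] for u in c])*1000
    r=cv2.minAreaRect(w.astype(np.float32));b=cv2.boxPoints(r)
    e=[b[1]-b[0],b[2]-b[1]];l=max(e,key=np.linalg.norm)
    return np.round(r[0],1),np.round(sorted(r[1]),1),round(np.degrees(np.arctan2(l[1],l[0]))%180,2)
def T(pos,Rm,cur=None):
    "rows needed from current state to a TCP target"
    s=observe() if cur is None else cur
    R0=R.from_euler("xyz",s["tool_rot"]);d=R0.inv().apply(np.array(pos)-s["tool_pos"])*1000
    rv=np.degrees((R0.inv()*Rm).as_rotvec());return np.round(d,1),np.round(rv,2)
def down(yawdeg): return R.from_euler("xyz",[180,0,yawdeg],degrees=True)
E
python3 - <<'E'
from h import *
import cell;print([a for a in dir(cell) if not a.startswith('_')],getattr(cell,'finger_overhang',None))
p=read_camera("top")
for q,z in(("bar",.085),("mat",.004),("crate",.065),("jig",.06)):
    for d in trace(p,q)[:3]: print(q,round(d["confidence"],2),axis(p,d["pixels"],z))
print(T([0.44,0.20,0.32],down(90)))
E
```

```text
['IKError', 'boxes_of', 'finger_overhang', 'hand_in', 'mark_of', 'observe', 'read_camera', 'trace'] 0.0655
bar 0.97 (array([306.1, 572.6]), array([ 34.3, 188.6]), np.float32(40.17))
bar 0.6 (array([511.8, 480.4]), array([ 35. , 193.1]), np.float32(117.64))
bar 0.57 (array([438.5, 266.6]), array([ 32.7, 199.2]), np.float32(102.09))
mat 0.78 (array([ 482. , -289.6]), array([112.5, 263. ]), np.float32(83.84))
mat 0.47 (array([563.2, -67.3]), array([43. , 72.6]), np.float32(1.0))
crate 0.69 (array([539.5, 273.5]), array([161.4, 170.7]), np.float32(99.14))
crate 0.63 (array([ 473.7, -280.8]), array([106.1, 249.1]), np.float32(83.98))
jig 0.58 (array([510.8,   6.2]), array([152.9, 213.7]), np.float32(91.21))
(array([ 483.1, -510.4,  -27.8]), array([  0.  ,   0.  , -63.83]))
```

```bash
python3 - <<'E'
from h import *
print(T([0.45,-0.15,0.32],down(70)));print(T([0.44,0.22,0.32],down(102)))
E
```

```text
(array([ 337.7, -191.9,  -27.8]), array([  0.  ,   0.  , -43.83]))
(array([ 491.9, -528.4,  -27.8]), array([  0.  ,   0.  , -75.83]))
```

Emit:
arm_command(
  series=[
    {"x": 338, "y": -192, "z": -28, "rz": -44},
    {"x": 338, "y": -192, "z": -28, "rz": -44},
    {"x": 338, "y": -192, "z": -28, "rz": -44},
    {"x": 338, "y": -192, "z": -28, "rz": -44},
    {"x": 338, "y": -192, "z": -28, "rz": -44},
    {"x": 338, "y": -192, "z": -28, "rz": -44},
    {"x": 338, "y": -192, "z": -28, "rz": -44},
    {"x": 492, "y": -528, "z": -28, "rz": -76},
    {"x": 492, "y": -528, "z": -28, "rz": -76},
    {"x": 492, "y": -528, "z": -28, "rz": -76},
    {"x": 492, "y": -528, "z": -28, "rz": -76},
    {"x": 492, "y": -528, "z": -28, "rz": -76},
    {"x": 492, "y": -528, "z": -28, "rz": -76},
    {"x": 492, "y": -528, "z": -28, "rz": -76},
    {"x": 492, "y": -528, "z": -28, "rz": -76},
    {"x": 492, "y": -528, "z": -28, "rz": -76},
    {"x": 492, "y": -528, "z": -28, "rz": -76},
  ],
  hand=60,
)

```text
invalid input
```

```bash
python3 - <<'E'
from h import *
s=observe();print(s["time"],s["tool_pos"],s["tool_rot"])
p=read_camera("wrist");cv2.imwrite("pics/w1.png",p["pixels"])
c,d=ray(p,(320,200));print("cam",c,d)
for q in["bar","coupling","coupling_center","crate","jig_seat","latch_grip"]:
    print(q,[(np.round(d["point"],3),round(d["confidence"],2),proj(p,d["point"])[0].round()) for d in mark_of(p,q)[:3]])
for d in trace(p,"bar")[:2]: print(axis(p,d["pixels"],.085))
E
```

```text
1.45 [ 0.23158098 -0.47117654  0.29223653] [3.14152359e+00 2.85575586e-05 4.56789160e-01]
cam [ 0.30201716 -0.43660968  0.38537775] [-0.25732537 -0.12944673 -0.95761537]
bar []
coupling []
coupling_center []
crate []
jig_seat []
latch_grip []
```

View pics/w1.png

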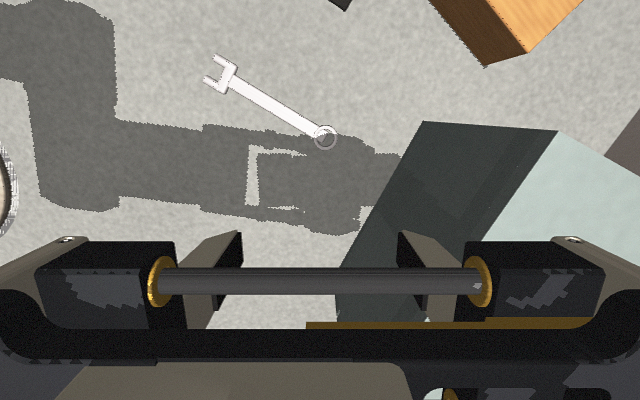

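The wrist picture shows only the wrench at (270,105) and the arm's shadow. The arm hasn't moved because the call was refused, so I'll retry with all the fields filled in.

Emit:
arm_command(
  series=[
    {"x": 338, "y": -192, "z": -28, "rx": 0, "ry": 0, "rz": -44},
    {"x": 338, "y": -192, "z": -28, "rx": 0, "ry": 0, "rz": -44},
    {"x": 338, "y": -192, "z": -28, "rx": 0, "ry": 0, "rz": -44},
    {"x": 338, "y": -192, "z": -28, "rx": 0, "ry": 0, "rz": -44},
    {"x": 338, "y": -192, "z": -28, "rx": 0, "ry": 0, "rz": -44},
    {"x": 338, "y": -192, "z": -28, "rx": 0, "ry": 0, "rz": -44},
    {"x": 338, "y": -192, "z": -28, "rx": 0, "ry": 0, "rz": -44},
  ],
  hand=60,
)

```text
time: 2.55
tool_pos: [0.4287, -0.1807, 0.3178]
tool_rot: [3.141, 0.0, 1.225]
contact_force: [0.2, -0.1, -0.3]
opening: 0.06
grip_force: 0.0
```

```bash
python3 - <<'E'
from h import *
print(T([0.44,0.22,0.30],down(102)))
E
```

```text
(array([ 380.8, -125.2,   17.6]), array([ 4.00e-02,  3.00e-02, -3.18e+01]))
```

Emit:
arm_command(
  series=[
    {"x": 381, "y": -125, "z": 18, "rx": 0, "ry": 0, "rz": -32},
    {"x": 381, "y": -125, "z": 18, "rx": 0, "ry": 0, "rz": -32},
    {"x": 381, "y": -125, "z": 18, "rx": 0, "ry": 0, "rz": -32},
    {"x": 381, "y": -125, "z": 18, "rx": 0, "ry": 0, "rz": -32},
    {"x": 381, "y": -125, "z": 18, "rx": 0, "ry": 0, "rz": -32},
    {"x": 381, "y": -125, "z": 18, "rx": 0, "ry": 0, "rz": -32},
    {"x": 381, "y": -125, "z": 18, "rx": 0, "ry": 0, "rz": -32},
    {"x": 381, "y": -125, "z": 18, "rx": 0, "ry": 0, "rz": -32},
    {"x": 381, "y": -125, "z": 18, "rx": 0, "ry": 0, "rz": -32},
  ],
)

```text
time: 3.45
tool_pos: [0.4388, 0.2233, 0.299]
tool_rot: [3.141, -0.002, 1.789]
contact_force: [1.0, -0.6, 1.3]
opening: 0.0602
grip_force: 0.0
```

```bash
python3 - <<'E'
from h import *
s=observe();print(s["time"],s["tool_pos"],s["tool_rot"])
p=read_camera("wrist");cv2.imwrite("pics/w2.png",p["pixels"])
for q in["bar","coupling","coupling_center","crate"]:
    print(q,[(np.round(d["point"],3),round(d["confidence"],2),proj(p,d["point"])[0].round()) for d in mark_of(p,q)[:3]])
for q,z in(("bar",.085),("coupling",.019)):
  for d in trace(p,q)[:1]: print(q,axis(p,d["pixels"],z))
E
```

```text
3.45 [0.43882332 0.22325588 0.29897401] [ 3.14133436e+00 -1.68666400e-03  1.78933272e+00]
bar [(array([0.443, 0.269, 0.064]), 0.77, array([330., 144.]))]
coupling [(array([0.444, 0.268, 0.004]), 0.58, array([329., 140.])), (array([ 0.508,  0.002, -0.   ]), 0.46, array([330., 315.])), (array([0.44 , 0.269, 0.065]), 0.25, array([328., 144.]))]
coupling_center [(array([ 0.244,  0.346, -0.001]), 0.49, array([183.,  40.])), (array([0.44 , 0.265, 0.022]), 0.35, array([326., 143.]))]
crate [(array([0.474, 0.268, 0.002]), 0.81, array([351., 145.]))]
bar (array([533.4, 408.6]), array([32.6, 40.3]), np.float32(116.42))
```

View pics/w2.png

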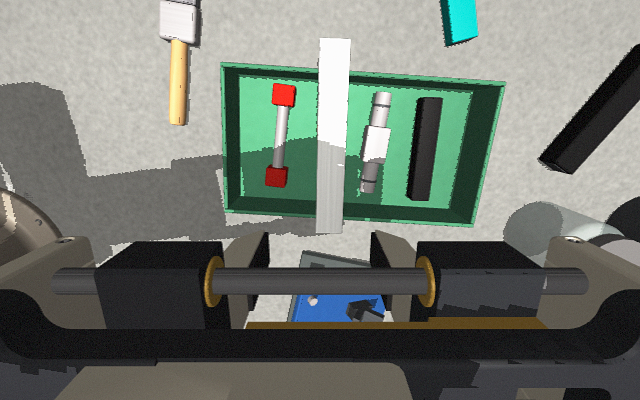

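The wrist view shows the aluminium bar from (335,40) to (330,232), lying over the crate with nothing like it nearby. Spindle, steel coupling and tube are at (280,135), (375,143) and (425,148); the brass coupling is hidden under the bar.

```bash
python3 - <<'E'
from h import *
p=read_camera("wrist");t=read_camera("top")
def corners(c):
    b=cv2.boxPoints(cv2.minAreaRect(c));return b
im=p["pixels"]
# bar edges by hand corners refined: fit along rows
g=im.astype(int);hsv=cv2.cvtColor(im,cv2.COLOR_BGR2HSV)
m=((hsv[...,1]<40)&(hsv[...,2]>135)).astype(np.uint8);m[:, :305]=0;m[:,357:]=0;m[235:]=0;m[:62]=0;m[222:]=0
n,l,st,ce=cv2.connectedComponentsWithStats(m);k=l[145,332];ys,xs=np.where(l==k);print(st[k])
L=[];Rr=[]
for y in range(75,215,2):
    x=xs[ys==y]
    if len(x):L.append((x.min()-.5,y));Rr.append((x.max()+.5,y))
def fit(a): 
    a=np.array(a);c=np.polyfit(a[:,1],a[:,0],1)
    for _ in range(3):
        r=abs(np.polyval(c,a[:,1])-a[:,0]);a=a[r<max(1,2*np.median(r))];c=np.polyfit(a[:,1],a[:,0],1)
    return c
cl,cr=fit(L),fit(Rr);print(cl,cr)
for z in(.080,.085,.09):
    e=[np.array([onz(p,(np.polyval(c,y),y),z)[:2] for y in(80,210)]) for c in(cl,cr)]
    a=[np.degrees(np.arctan2(*(q[0]-q[1])[::-1])) for q in e]
    u=(e[0][0]-e[0][1])/np.linalg.norm(e[0][0]-e[0][1]);nn=np.array([-u[1],u[0]])
    print(z,a,"width",(e[1].mean(0)-e[0].mean(0))@nn,"ctr",(e[0].mean(0)+e[1].mean(0))/2)
print("ends",onz(p,(335.5,39.5),.085),onz(p,(330.5,232),.085))
for d in trace(t,"bar"):print(axis(t,d["pixels"],.085))
for d in boxes_of(t,"bar"):print("top",d["point"],d["confidence"])
for d in boxes_of(p,"bar"):print("wr",d["point"],d["confidence"])
E
```

```text
[ 317   62   40  160 4696]
[-1.88959846e-03  3.16886388e+02] [-3.90079608e-02  3.50845718e+02]
0.08 [np.float64(101.80802612225251), np.float64(101.24873105375838)] width -0.030309655482788713 ctr [0.44551214 0.25863978]
0.085 [np.float64(101.80802612225254), np.float64(101.24873105375836)] width -0.02982494031542208 ctr [0.44519856 0.25918123]
0.09 [np.float64(101.80802612225251), np.float64(101.24873105375838)] width -0.029340225148055385 ctr [0.44488497 0.25972267]
ends [0.42683533 0.36080589 0.085     ] [0.46550541 0.16748778 0.085     ]
(array([509.3, 479. ]), array([ 40.1, 195.9]), np.float32(115.83))
(array([306.8, 574.8]), array([ 31. , 187.2]), np.float32(39.7))
(array([455.3, 189.1]), array([31.3, 39.4]), np.float32(102.63))
(array([241.9, 382. ]), array([35.6, 85.4]), np.float32(96.86))
top [0.4489, 0.2017, 0.0858] 0.73
top [0.5196, 0.5076, 0.0188] 0.62
top [0.3066, 0.5954, 0.0174] 0.59
top [0.7908, -0.0319, 0.0241] 0.23
wr [0.5561, 0.4284, 0.0202] 0.86
wr [0.4398, 0.288, 0.0814] 0.69
```

```bash
python3 - <<'E'
from h import *
print(T([0.4435,0.265,0.132],down(101.5)))
E
```

```text
(array([ 45.4,  13.5, 167.5]), array([0.01, 0.  , 0.61]))
```

Emit:
arm_command(
  series=[
    {"x": 45, "y": 13.5, "z": 40, "rx": 0, "ry": 0, "rz": 0.6},
    {"x": 45, "y": 13.5, "z": 80, "rx": 0, "ry": 0, "rz": 0.6},
    {"x": 45, "y": 13.5, "z": 120, "rx": 0, "ry": 0, "rz": 0.6},
    {"x": 45, "y": 13.5, "z": 150, "rx": 0, "ry": 0, "rz": 0.6},
    {"x": 45, "y": 13.5, "z": 167.5, "rx": 0, "ry": 0, "rz": 0.6},
    {"x": 45, "y": 13.5, "z": 167.5, "rx": 0, "ry": 0, "rz": 0.6},
  ],
)

```text
time: 4.65
tool_pos: [0.4421, 0.2644, 0.1295]
tool_rot: [-3.136, 0.001, 1.773]
contact_force: [0.1, 0.1, 0.2]
opening: 0.0599
grip_force: 0.0
```

Emit:
arm_command(
  series=[
    {"x": 0, "y": 0, "z": 0, "rx": 0, "ry": 0, "rz": 0},
    {"x": 0, "y": 0, "z": 0, "rx": 0, "ry": 0, "rz": 0},
    {"x": 0, "y": 0, "z": 0, "rx": 0, "ry": 0, "rz": 0},
    {"x": 0, "y": 0, "z": 0, "rx": 0, "ry": 0, "rz": 0},
    {"x": 0, "y": 0, "z": 0, "rx": 0, "ry": 0, "rz": 0},
  ],
  hand=20,
  squeeze=30,
)

```text
time: 5.15
tool_pos: [0.4435, 0.2652, 0.1326]
tool_rot: [3.141, -0.0, 1.773]
contact_force: [-1.6, -1.7, 3.5]
opening: 0.0297
grip_force: 30.0
```

```bash
python3 - <<'E'
from h import *
print(T([0.4435,0.265,0.265],down(101.5)));print(T([0.482,-0.29,0.265],down(83.9)));print(T([0.482,-0.29,0.075],down(83.9)))
E
```

```text
(array([-2.000e-01,  1.000e-01, -1.324e+02]), array([ 0.06, -0.01,  0.07]))
(array([-551.6,  -73.4, -132.5]), array([ 0.06, -0.02, 17.67]))
(array([-551.6,  -73.6,   57.5]), array([ 0.06, -0.02, 17.67]))
```

Emit:
arm_command(
  series=[
    {"x": 0, "y": 0, "z": -15, "rx": 0, "ry": 0, "rz": 0},
    {"x": 0, "y": 0, "z": -45, "rx": 0, "ry": 0, "rz": 0},
    {"x": 0, "y": 0, "z": -90, "rx": 0, "ry": 0, "rz": 0},
    {"x": -10, "y": 0, "z": -132, "rx": 0, "ry": 0, "rz": 0},
    {"x": -50, "y": -7, "z": -132, "rx": 0, "ry": 0, "rz": 2},
    {"x": -98, "y": -13, "z": -132, "rx": 0, "ry": 0, "rz": 4},
    {"x": -147, "y": -20, "z": -132, "rx": 0, "ry": 0, "rz": 6},
    {"x": -196, "y": -26, "z": -132, "rx": 0, "ry": 0, "rz": 8},
    {"x": -245, "y": -33, "z": -132, "rx": 0, "ry": 0, "rz": 10},
    {"x": -294, "y": -39, "z": -132, "rx": 0, "ry": 0, "rz": 12},
    {"x": -343, "y": -46, "z": -132, "rx": 0, "ry": 0, "rz": 14},
    {"x": -392, "y": -52, "z": -132, "rx": 0, "ry": 0, "rz": 16},
    {"x": -441, "y": -59, "z": -132, "rx": 0, "ry": 0, "rz": 17.7},
    {"x": -490, "y": -66, "z": -132, "rx": 0, "ry": 0, "rz": 17.7},
    {"x": -535, "y": -72, "z": -132, "rx": 0, "ry": 0, "rz": 17.7},
    {"x": -552, "y": -73.5, "z": -100, "rx": 0, "ry": 0, "rz": 17.7},
    {"x": -552, "y": -73.5, "z": -52, "rx": 0, "ry": 0, "rz": 17.7},
    {"x": -552, "y": -73.5, "z": -5, "rx": 0, "ry": 0, "rz": 17.7},
    {"x": -552, "y": -73.5, "z": 30, "rx": 0, "ry": 0, "rz": 17.7},
    {"x": -552, "y": -73.5, "z": 50, "rx": 0, "ry": 0, "rz": 17.7},
  ],
)

```text
time: 7.15
tool_pos: [0.4805, -0.2894, 0.0785]
tool_rot: [-3.137, -0.003, 1.464]
contact_force: [-0.2, -0.2, -0.8]
opening: 0.0294
grip_force: 30.0
```

Emit:
arm_command(
  series=[
    {"x": 0, "y": 0, "z": 3, "rx": 0, "ry": 0, "rz": 0},
    {"x": 0, "y": 0, "z": 6, "rx": 0, "ry": 0, "rz": 0},
    {"x": 0, "y": 0, "z": 8.5, "rx": 0, "ry": 0, "rz": 0},
    {"x": 0, "y": 0, "z": 10, "rx": 0, "ry": 0, "rz": 0},
    {"x": 0, "y": 0, "z": 10, "rx": 0, "ry": 0, "rz": 0},
  ],
)

```text
time: 7.65
tool_pos: [0.4823, -0.2907, 0.0727]
tool_rot: [3.14, 0.001, 1.464]
contact_force: [-0.1, -0.0, -2.3]
opening: 0.0299
grip_force: 30.0
```

Emit:
arm_command(
  series=[
    {"x": 0, "y": 0, "z": 1, "rx": 0, "ry": 0, "rz": 0},
    {"x": 0, "y": 0, "z": 1.2, "rx": 0, "ry": 0, "rz": 0},
    {"x": 0, "y": 0, "z": 1.2, "rx": 0, "ry": 0, "rz": 0},
  ],
)

```text
time: 7.95
tool_pos: [0.4824, -0.2907, 0.0716]
tool_rot: [3.14, 0.001, 1.464]
contact_force: [-1.9, 1.2, 5.3]
opening: 0.03
grip_force: 30.0
```

Touching down. I'll release the bar and rise.

Emit:
arm_command(
  series=[
    {"x": 0, "y": 0, "z": 0, "rx": 0, "ry": 0, "rz": 0},
    {"x": 0, "y": 0, "z": 0, "rx": 0, "ry": 0, "rz": 0},
    {"x": 0, "y": 0, "z": 0, "rx": 0, "ry": 0, "rz": 0},
    {"x": 0, "y": 0, "z": -15, "rx": 0, "ry": 0, "rz": 0},
    {"x": 0, "y": 0, "z": -50, "rx": 0, "ry": 0, "rz": 0},
    {"x": 0, "y": 0, "z": -100, "rx": 0, "ry": 0, "rz": 0},
    {"x": 0, "y": 0, "z": -150, "rx": 0, "ry": 0, "rz": 0},
    {"x": 0, "y": 0, "z": -200, "rx": 0, "ry": 0, "rz": 0},
  ],
  hand=60,
)

```text
time: 8.75
tool_pos: [0.4817, -0.2902, 0.2725]
tool_rot: [-3.141, -0.0, 1.464]
contact_force: [0.1, -0.6, -0.2]
opening: 0.0603
grip_force: 0.0
```

```bash
python3 - <<'E'
from h import *
p=read_camera("wrist");t=read_camera("top");cv2.imwrite("pics/t3.png",cv2.resize(t["pixels"][110:290,190:470],None,fx=2.8,fy=2.8))
for d in trace(t,"mat")[:1]:print("mat",axis(t,d["pixels"],.004))
for d in trace(t,"bar")[:4]:print(d["confidence"],axis(t,d["pixels"],.024))
for q in ("coupling","coupling_center","jig_seat","latch_grip"):
  for d in mark_of(t,q)[:2]:print(q,np.round(d["point"],4),d["confidence"])
for d in trace(t,"coupling")[:2]:print("coup",d["confidence"],axis(t,d["pixels"],.03))
print(observe()["tool_pos"],T([0.445,0.21,0.28],down(101.5)))
E
```

```text
mat (array([ 490.8, -212.9]), array([101. , 105.4]), np.float32(174.17))
0.89 (array([307.1, 595.7]), array([ 36.9, 202.2]), np.float32(40.03))
0.76 (array([521.7, 497.7]), array([ 38.7, 202.8]), np.float32(115.76))
0.74 (array([ 488.1, -216.8]), array([28.3, 59.7]), np.float32(90.33))
0.61 (array([560. , -58.8]), array([39.5, 80. ]), np.float32(154.81))
coupling [0.441  0.2645 0.0025] 0.64
coupling_center [0.4395 0.2654 0.0204] 0.8
jig_seat [0.5316 0.0337 0.092 ] 0.96
jig_seat [ 0.5593 -0.0605  0.1313] 0.32
latch_grip [ 0.5606 -0.0594  0.1342] 0.46
coup 0.62 (array([436.8, 266.3]), array([ 31.7, 119.7]), np.float32(95.63))
[ 0.48164794 -0.29013326  0.26899558] (array([493.4, -89.9,  -9.9]), array([ -0.14,  -0.12, -17.63]))
```

View pics/t3.png

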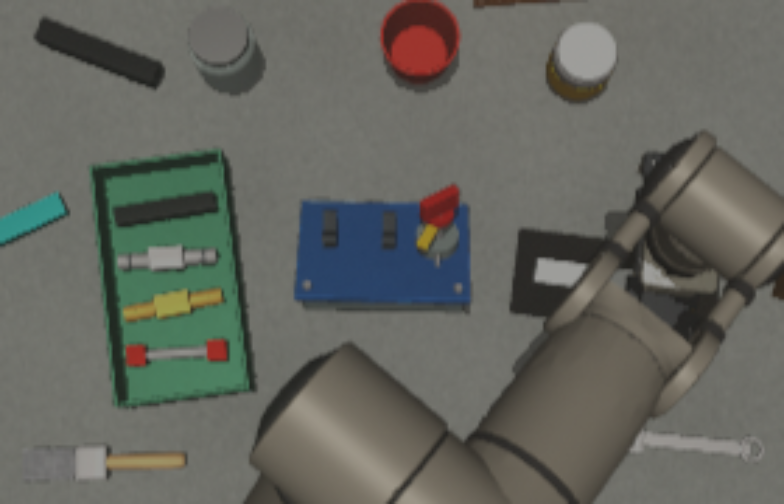

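The bar lies along the mat at crop (575,272). The brass coupling is alone at crop (174,304), next to the steel one at (168,258) and the spindle at (177,353). The knob is at (440,205) and the rests are at (330,228) and (389,228). I'll stop over the jig and measure it on the way.

```bash
python3 - <<'E'
from h import *
print(T([0.53,-0.09,0.30],down(91)));print(T([0.54,-0.04,0.30],down(91)))
E
```

```text
(array([204.2,  26.6, -30.7]), array([-0.15, -0.1 , -7.13]))
(array([255. ,  31.2, -30.7]), array([-0.15, -0.1 , -7.13]))
```

Emit:
arm_command(
  series=[
    {"x": 50, "y": 7, "z": -31, "rx": 0, "ry": 0, "rz": -2},
    {"x": 100, "y": 13, "z": -31, "rx": 0, "ry": 0, "rz": -4},
    {"x": 150, "y": 20, "z": -31, "rx": 0, "ry": 0, "rz": -6},
    {"x": 190, "y": 26, "z": -31, "rx": 0, "ry": 0, "rz": -7},
    {"x": 204, "y": 27, "z": -31, "rx": 0, "ry": 0, "rz": -7},
    {"x": 204, "y": 27, "z": -31, "rx": 0, "ry": 0, "rz": -7},
    {"x": 204, "y": 27, "z": -31, "rx": 0, "ry": 0, "rz": -7},
  ],
)

```text
time: 9.9
tool_pos: [0.5305, -0.0911, 0.301]
tool_rot: [-3.14, 0.0, 1.586]
contact_force: [0.1, 0.3, 0.2]
opening: 0.0601
grip_force: 0.0
```

```bash
python3 - <<'E'
from h import *
import pickle
p=read_camera("wrist");cv2.imwrite("pics/w4.png",p["pixels"]);pickle.dump(p,open("w4.pkl","wb"))
for q in ("jig_seat","latch_grip","jig"):
  for d in mark_of(p,q)[:2]:print(q,np.round(d["point"],4),d["confidence"],proj(p,d["point"])[0])
E
```

```text
jig_seat [0.5342 0.0362 0.0901] 0.9 [323.70289793  57.80101463]
latch_grip [ 0.5569 -0.0607  0.1329] 0.65 [347.18739266 166.8636573 ]
jig [ 0.5092  0.0032 -0.0046] 0.93 [303.00466429  98.54048116]
```

View pics/w4.png

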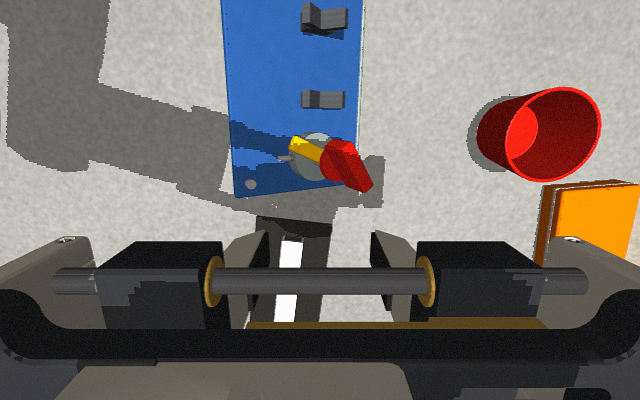

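The view shows the rests at (325,18) and (323,100), the yellow arm at (305,150) pointing up the slope and the red grip bar from (335,145) to (368,188). I'll take a second view further along for triangulation.

Emit:
arm_command(
  series=[
    {"x": 45, "y": 5, "z": 0, "rx": 0, "ry": 0, "rz": 0},
    {"x": 70, "y": 10, "z": 0, "rx": 0, "ry": 0, "rz": 0},
    {"x": 70, "y": 10, "z": 0, "rx": 0, "ry": 0, "rz": 0},
    {"x": 70, "y": 10, "z": 0, "rx": 0, "ry": 0, "rz": 0},
  ],
)

```text
time: 10.5
tool_pos: [0.5396, -0.021, 0.3016]
tool_rot: [-3.142, 0.001, 1.586]
contact_force: [0.3, -0.0, -0.1]
opening: 0.0601
grip_force: 0.0
```

```bash
python3 - <<'E'
from h import *
import pickle
p=read_camera("wrist");pickle.dump(p,open("w5.pkl","wb"));q0=pickle.load(open("w4.pkl","rb"))
im=p["pixels"][0:240,180:420];cv2.imwrite("pics/w5.png",cv2.resize(im,None,fx=2.5,fy=2.5,interpolation=cv2.INTER_CUBIC))
for q in ("jig_seat","latch_grip","jig"):
  for d in mark_of(p,q)[:1]:print(q,np.round(d["point"],4),d["confidence"],proj(p,d["point"])[0])
# plate edges: blue mask
for pp,rows in((q0,(5,95)),(p,(45,160))):
    h=cv2.cvtColor(pp["pixels"],cv2.COLOR_BGR2HSV);m=(h[...,0]>100)&(h[...,0]<125)&(h[...,1]>120)
    L=[];Rr=[]
    for y in range(*rows):
        x=np.where(m[y,180:400])[0]+180
        if len(x)>20:L.append((x.min(),y));Rr.append((x.max(),y))
    for a in(L,Rr):
        a=np.array(a);c=np.polyfit(a[:,1],a[:,0],1)
        for _ in range(4):
            r=abs(np.polyval(c,a[:,1])-a[:,0]);a=a[r<=max(.8,1.5*np.median(r))];c=np.polyfit(a[:,1],a[:,0],1)
        w=[onz(pp,(np.polyval(c,y),y),.06) for y in rows];v=w[0]-w[1]
        print("edge",len(a),c.round(4),"dir",np.degrees(np.arctan2(v[1],v[0])),"x@z.06",w)
E
```

```text
jig_seat [0.534 0.036 0.087] 0.6 [313.07939903 132.81308669]
latch_grip [ 0.557  -0.0596  0.134 ] 0.96 [334.76293479 237.05901495]
jig [ 0.5076  0.0036 -0.0041] 0.69 [294.93033995 152.32111001]
edge 90 [7.18000e-02 2.20447e+02] dir 90.1334142665364 x@z.06 [array([0.43052672, 0.08778273, 0.06      ]), array([0.43072468, 0.00277056, 0.06      ])]
edge 90 [-4.920000e-02  3.614786e+02] dir 90.00993689660525 x@z.06 [array([0.57103753, 0.08991578, 0.06      ]), array([0.57105226, 0.00497254, 0.06      ])]
edge 109 [8.070000e-02 2.098706e+02] dir 90.12711889287777 x@z.06 [array([0.42928238, 0.12165073, 0.06      ]), array([0.42954804, 0.00191157, 0.06      ])]
edge 58 [-3.830000e-02  3.521869e+02] dir 90.20621036893792 x@z.06 [array([0.5713468 , 0.12386004, 0.06      ]), array([0.57177758, 0.00416728, 0.06      ])]
```

View pics/w5.png

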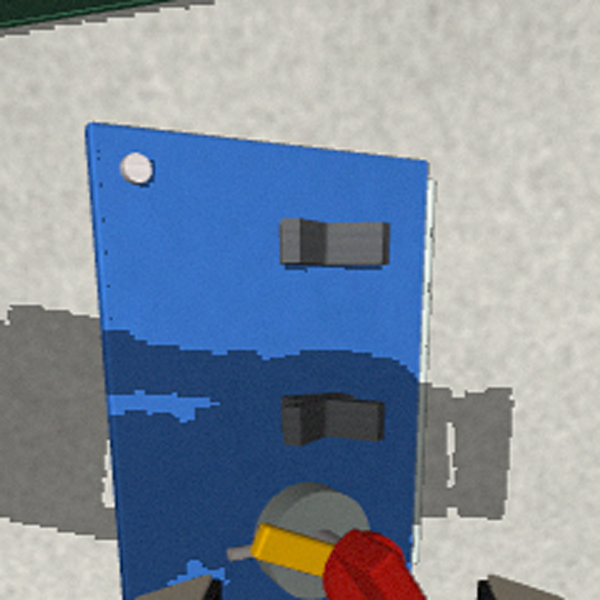

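```bash
python3 - <<'E'
from h import *
import pickle
p=pickle.load(open("w5.pkl","rb"));q=pickle.load(open("w4.pkl","rb"))
g=cv2.cvtColor(p["pixels"],cv2.COLOR_BGR2GRAY)
hsv=cv2.cvtColor(p["pixels"],cv2.COLOR_BGR2HSV);gray=(hsv[...,1]<60)
for x in(293,295,297,298,299): 
    r=np.where(gray[80:185,x])[0]+80;print(x,r.tolist()[:1],[int(a) for a,b in zip(r[:-1],r[1:]) if b-a>5],[int(b) for a,b in zip(r[:-1],r[1:]) if b-a>5],r.tolist()[-1:])
for y in(92,96,100,165,168):
    r=np.where(gray[y,285:345])[0]+285;print("row",y,r.min(),r.max(),g[y,288:342].tolist())
for z in(.095,.1,.105,.11): print(z,onz(p,(295,87.2),z),onz(p,(295,177),z))
# red bar & yellow
seat=np.array([.534,.0349,.0903]);n=np.array([.5,0,.866]);k=seat+[0,-.095,0]+.048*n
print("knob axis in w4",proj(q,[k,k+.012*n,k-.02*n,k-.035*n]))
cv2.imwrite("pics/w4c.png",cv2.resize(q["pixels"][110:210,270:390],None,fx=6,fy=6,interpolation=cv2.INTER_CUBIC))
h=cv2.cvtColor(q["pixels"],cv2.COLOR_BGR2HSV);sc=110
print(cv2.minAreaRect(np.argwhere((h[100:200,280:390,0]<8)&(h[100:200,280:390,1]>150))[:,::-1].astype(np.float32)+[280,100]))
E
```

```text
293 [88] [104] [159] [172]
295 [88] [104] [159] [177]
297 [88] [104] [159] [177]
298 [88] [104] [158] [177]
299 [88] [105] [158] [177]
row 92 292 334 [106, 102, 105, 94, 81, 106, 99, 99, 100, 101, 101, 96, 54, 59, 60, 59, 60, 57, 62, 63, 58, 63, 76, 101, 112, 107, 109, 108, 108, 112, 108, 109, 105, 108, 106, 110, 107, 106, 108, 103, 107, 104, 104, 107, 103, 68, 62, 67, 98, 99, 104, 107, 102, 106]
row 96 292 334 [106, 103, 105, 103, 84, 113, 106, 98, 102, 107, 108, 99, 57, 59, 59, 61, 59, 62, 61, 64, 57, 66, 76, 103, 106, 107, 108, 109, 108, 111, 111, 108, 108, 108, 106, 108, 108, 107, 112, 111, 107, 109, 106, 110, 111, 60, 59, 69, 98, 101, 101, 102, 101, 103]
row 100 292 334 [106, 103, 105, 101, 84, 105, 102, 107, 107, 105, 108, 105, 56, 58, 56, 58, 56, 59, 57, 56, 61, 62, 74, 102, 100, 102, 105, 103, 101, 102, 103, 103, 101, 101, 103, 105, 101, 104, 106, 103, 103, 103, 104, 103, 95, 50, 57, 66, 104, 104, 104, 104, 106, 104]
row 165 293 332 [61, 57, 62, 57, 61, 57, 64, 65, 66, 66, 60, 58, 45, 41, 42, 33, 43, 41, 31, 36, 39, 41, 53, 55, 60, 58, 60, 62, 61, 60, 58, 64, 61, 64, 61, 60, 
[... 305 characters left out ...]
0.095 [0.51631379 0.07925679 0.095     ] [ 0.51561219 -0.0091523   0.095     ]
0.1 [0.5167153  0.07887253 0.1       ] [ 0.51602541 -0.00806154  0.1       ]
0.105 [0.51711681 0.07848827 0.105     ] [ 0.51643862 -0.00697077  0.105     ]
0.11 [0.51751832 0.07810401 0.11      ] [ 0.51685184 -0.00588     0.11      ]
knob axis in w4 [[348.32318079 166.02682946]
 [356.28949364 168.22792597]
 [336.29873828 162.70446955]
 [328.17166899 160.45895595]]Traceback (most recent call last):
  File "<stdin>", line 16, in <module>
cv2.error: OpenCV(4.12.0) /io/opencv/modules/imgproc/src/convhull.cpp:143: error: (-215:Assertion failed) total >= 0 && (depth == CV_32F || depth == CV_32S) in function 'convexHull'
```

View pics/w4c.png

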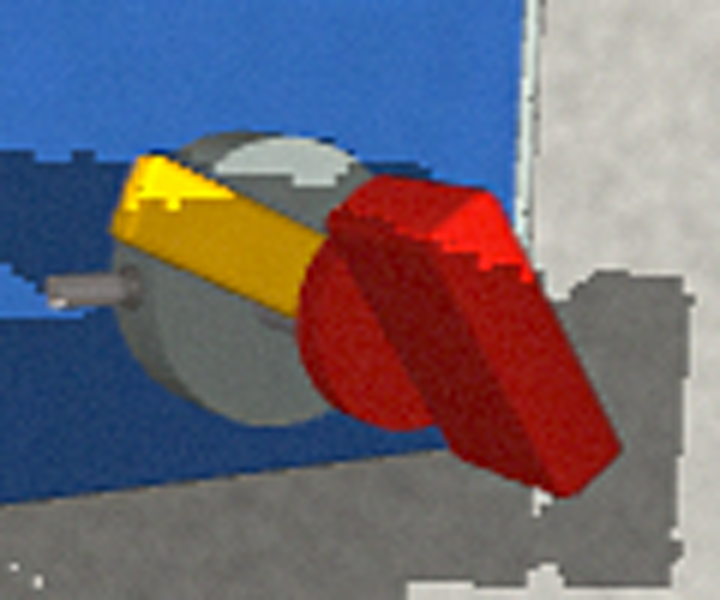

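```bash
python3 - <<'E'
from h import *
import pickle
from scipy.optimize import fsolve
p=pickle.load(open("w5.pkl","rb"));q=pickle.load(open("w4.pkl","rb"))
n=np.array([.5,0,.866]);u=np.array([-.866,0,.5]);yj=np.array([0,-1,0])
for sz in(.086,.09,.094):
  for a in(.004,.007):
    f=lambda v:[proj(p,[v[0],.071,sz]+a*n+v[1]*u)[0][0]-292,proj(p,[v[0],.071,sz]+a*n-v[1]*u)[0][0]-333]
    x,w=fsolve(f,[.534,.02]);print(sz,a,"seat x",x.round(4),"w",w.round(4),"valley px at -14",proj(p,[x,.071,sz]-.0141*n)[0][0].round(1))
seat=np.array([.534,.0349,.0903]);k=seat+.095*yj+.060*n
pts=[]
for uv in((342.5,149.2),(351.7,141.7),(373.7,184.7),(364.2,192.8)):
    c,d=ray(q,uv);X=c+d*((k-c)@n)/(d@n);pts.append([(X-k)@u*1000,(X-k)@yj*1000])
pts=np.array(pts);print(pts.round(1),"ctr",pts.mean(0).round(1))
v=(pts[2]+pts[3]-pts[0]-pts[1])/2;print("len",np.linalg.norm(v),"ang in (u,yj)",np.degrees(np.arctan2(v[1],v[0])))
print(T([0.445,0.21,0.25],down(101.5)))
E
```

```text
0.086 0.004 seat x 0.5319 w 0.0231 valley px at -14 304.9
0.086 0.007 seat x 0.5305 w 0.0229 valley px at -14 303.5
0.09 0.004 seat x 0.532 w 0.0228 valley px at -14 304.8
0.09 0.007 seat x 0.5306 w 0.0226 valley px at -14 303.4
0.094 0.004 seat x 0.5321 w 0.0225 valley px at -14 304.7
0.094 0.007 seat x 0.5306 w 0.0223 valley px at -14 303.3
[[ 15.4 -17.2]
 [  6.3 -23.1]
 [-21.1  17.1]
 [-10.5  23.6]] ctr [-2.5  0.1]
len 48.48145396215 ang in (u,yj) 123.32084106829456
(array([232.8, -91.4,  51.5]), array([-1.000e-02,  2.000e-02, -1.073e+01]))
```

Emit:
arm_command(
  series=[
    {"x": 45, "y": -18, "z": 0, "rx": 0, "ry": 0, "rz": -2},
    {"x": 90, "y": -36, "z": 0, "rx": 0, "ry": 0, "rz": -4},
    {"x": 135, "y": -54, "z": 10, "rx": 0, "ry": 0, "rz": -6},
    {"x": 180, "y": -72, "z": 20, "rx": 0, "ry": 0, "rz": -8},
    {"x": 220, "y": -88, "z": 25, "rx": 0, "ry": 0, "rz": -10.5},
    {"x": 233, "y": -91, "z": 25, "rx": 0, "ry": 0, "rz": -10.5},
    {"x": 233, "y": -91, "z": 25, "rx": 0, "ry": 0, "rz": -10.5},
    {"x": 233, "y": -91, "z": 25, "rx": 0, "ry": 0, "rz": -10.5},
  ],
  hand=45,
)

```text
time: 11.5
tool_pos: [0.4458, 0.2103, 0.2769]
tool_rot: [3.141, 0.001, 1.768]
contact_force: [0.7, -0.1, 0.2]
opening: 0.0448
grip_force: 0.0
```

```bash
cat >> h.py <<'E'
def brass(p):
    h=cv2.cvtColor(p["pixels"],cv2.COLOR_BGR2HSV);m=((h[...,0]>14)&(h[...,0]<32)&(h[...,1]>110)&(h[...,2]>60)).astype(np.uint8)
    m[225:]=0;n,l,st,ce=cv2.connectedComponentsWithStats(m);k=1+np.argmax(st[1:,4]);return l==k,st[k],ce[k]
E
python3 - <<'E'
from h import *
p=read_camera("wrist");t=read_camera("top")
im=p["pixels"][0:240,180:500];cv2.imwrite("pics/w6.png",cv2.resize(im,None,fx=2.5,fy=2.5,interpolation=cv2.INTER_CUBIC))
m,st,ce=brass(p);print(st,ce)
for z in(.019,.026,.033):print(z,axis(p,m,z))
for pp in(p,t):
  for q in("coupling","coupling_center"):print(q,[(np.round(d["point"],4),round(d["confidence"],2)) for d in mark_of(pp,q)[:2]])
E
```

```text
[ 312   73   25  111 2143] [324.00186654 127.59822678]
0.019 (array([442.2, 266.9]), array([ 28.3, 126.1]), np.float32(102.28))
0.026 (array([442. , 267.2]), array([ 27.7, 123.6]), np.float32(102.28))
0.033 (array([441.8, 267.6]), array([ 27.1, 121.1]), np.float32(102.28))
coupling [(array([ 0.2433,  0.3484, -0.0022]), 0.63), (array([0.4417, 0.2696, 0.0031]), 0.59)]
coupling_center [(array([0.4404, 0.2679, 0.0174]), 0.7)]
coupling []
coupling_center []
```

View pics/w6.png

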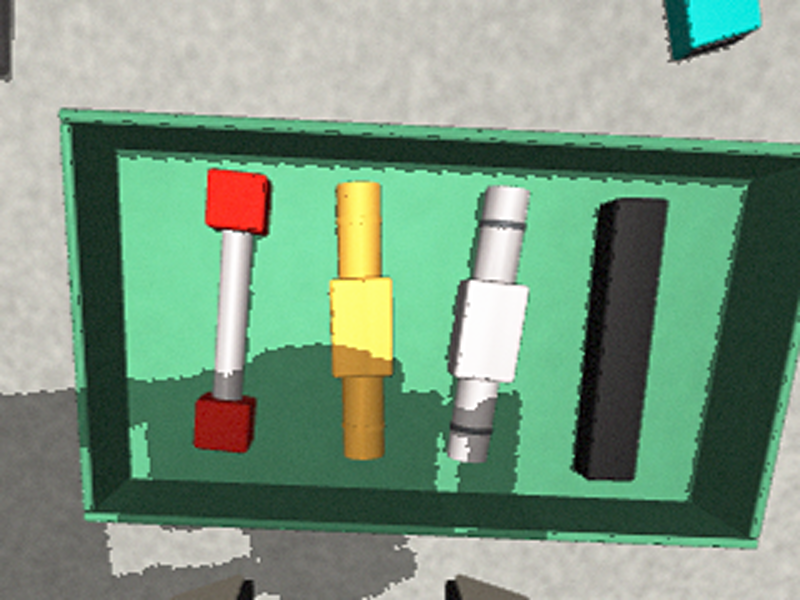

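The crop confirms the brass coupling at (361,327). The spindle (235,310), steel coupling (490,325) and black tube (620,340) lie on either side of it with free gaps between.

```bash
python3 - <<'E'
from h import *
p=read_camera("wrist")
a=onz(p,(323.6,73.6),.019);b=onz(p,(325.6,183.2),.019);v=a-b;print(a,b,(a+b)/2,np.linalg.norm(v),"ang",np.degrees(np.arctan2(v[1],v[0])))
m,st,ce=brass(p);ys,xs=np.where(m);y=np.arange(80,178);mid=[(xs[ys==i].min()+xs[ys==i].max())/2 for i in y];c=np.polyfit(y,mid,1)
w=[onz(p,(np.polyval(c,i),i),.022) for i in(80,178)];v=w[0]-w[1];print("ang mid",np.degrees(np.arctan2(v[1],v[0])))
c4=np.array([onz(p,u,.033) for u in((312.4,111.6),(336.8,111.6),(337.2,150.4),(314,149.6))]);print("block",c4.mean(0),np.linalg.norm(c4[0]-c4[1]),np.linalg.norm(c4[1]-c4[2]))
print(T([.4425,.2665,.0735],down(102)))
E
```

```text
[0.42885939 0.32797281 0.019     ] [0.45637419 0.20550502 0.019     ] [0.44261679 0.26673892 0.019     ] 0.12552061914847504 ang 102.66236777601488
ang mid 103.04675991863301
block [0.44270483 0.26770979 0.033     ] 0.02704995602888883 0.04277575925730483
(array([ 55.5,   8.1, 203.2]), array([ 0.01,  0.01, -0.71]))
```

Emit:
arm_command(
  series=[
    {"x": 40, "y": 6, "z": 20, "rx": 0, "ry": 0, "rz": -1.3},
    {"x": 56, "y": 8.3, "z": 60, "rx": 0, "ry": 0, "rz": -1.3},
    {"x": 56, "y": 8.3, "z": 100, "rx": 0, "ry": 0, "rz": -1.3},
    {"x": 56, "y": 8.3, "z": 130, "rx": 0, "ry": 0, "rz": -1.3},
    {"x": 56, "y": 8.3, "z": 155, "rx": 0, "ry": 0, "rz": -1.3},
    {"x": 56, "y": 8.3, "z": 175, "rx": 0, "ry": 0, "rz": -1.3},
    {"x": 56, "y": 8.3, "z": 190, "rx": 0, "ry": 0, "rz": -1.3},
    {"x": 56, "y": 8.3, "z": 199, "rx": 0, "ry": 0, "rz": -1.3},
    {"x": 56, "y": 8.3, "z": 203, "rx": 0, "ry": 0, "rz": -1.3},
    {"x": 56, "y": 8.3, "z": 203, "rx": 0, "ry": 0, "rz": -1.3},
  ],
)

```text
time: 12.85
tool_pos: [0.4423, 0.2677, 0.0736]
tool_rot: [-3.141, 0.0, 1.792]
contact_force: [-0.8, -0.1, 0.1]
opening: 0.0455
grip_force: 0.0
```

Emit:
arm_command(
  series=[
    {"x": 0, "y": 0, "z": 0, "rx": 0, "ry": 0, "rz": 0},
    {"x": 0, "y": 0, "z": 0, "rx": 0, "ry": 0, "rz": 0},
    {"x": 0, "y": 0, "z": 0, "rx": 0, "ry": 0, "rz": 0},
    {"x": 0, "y": 0, "z": 0, "rx": 0, "ry": 0, "rz": 0},
    {"x": 0, "y": 0, "z": 0, "rx": 0, "ry": 0, "rz": 0},
  ],
  hand=20,
  squeeze=40,
)

```text
time: 13.35
tool_pos: [0.442, 0.2678, 0.0742]
tool_rot: [3.142, 0.0, 1.792]
contact_force: [-2.6, -1.5, 5.9]
opening: 0.0277
grip_force: 40.0
```

```bash
cat >> h.py <<'E'
n=np.array([.5,0,.8660254]);SEAT=np.array([.534,.0349,.0903])
RS=R.from_euler("z",.1,degrees=True)*R.from_matrix(np.array([[0,1,0],[.8660254,0,-.5],[-.5,0,-.8660254]]).T)
E
python3 - <<'E'
from h import *
for h in(.16,.0702,.0602,.0552):print(h,T(SEAT+h*n,RS))
s=R.from_euler("xyz",observe()["tool_rot"]);print("up .16:",T([.442,.268,.235],s)[0])
E
```

```text
0.16 (array([-265. ,  116.7, -154.6]), array([29.88,  3.29, 12.29]))
0.0702 (array([-255.1,   72.9,  -76.9]), array([29.88,  3.29, 12.29]))
0.0602 (array([-254. ,   68. ,  -68.2]), array([29.88,  3.29, 12.29]))
0.0552 (array([-253.5,   65.6,  -63.9]), array([29.88,  3.29, 12.29]))
up .16: [ 2.000e-01  1.000e-01 -1.608e+02]
```

Emit:
arm_command(
  series=[
    {"x": 0, "y": 0, "z": -10, "rx": 0, "ry": 0, "rz": 0},
    {"x": 0, "y": 0, "z": -35, "rx": 0, "ry": 0, "rz": 0},
    {"x": 0, "y": 0, "z": -80, "rx": 0, "ry": 0, "rz": 0},
    {"x": 0, "y": 0, "z": -125, "rx": 0, "ry": 0, "rz": 0},
    {"x": -10, "y": 5, "z": -155, "rx": 0, "ry": 0, "rz": 0},
    {"x": -50, "y": 22, "z": -160, "rx": 5, "ry": 0.5, "rz": 2},
    {"x": -92, "y": 40, "z": -160, "rx": 10, "ry": 1.1, "rz": 4},
    {"x": -135, "y": 59, "z": -160, "rx": 15, "ry": 1.6, "rz": 6},
    {"x": -178, "y": 78, "z": -160, "rx": 20, "ry": 2.2, "rz": 8},
    {"x": -220, "y": 97, "z": -158, "rx": 25, "ry": 2.8, "rz": 10},
    {"x": -255, "y": 112, "z": -155, "rx": 29.9, "ry": 3.3, "rz": 12.3},
    {"x": -265, "y": 117, "z": -155, "rx": 29.9, "ry": 3.3, "rz": 12.3},
    {"x": -265, "y": 117, "z": -155, "rx": 29.9, "ry": 3.3, "rz": 12.3},
    {"x": -265, "y": 117, "z": -155, "rx": 29.9, "ry": 3.3, "rz": 12.3},
    {"x": -265, "y": 117, "z": -155, "rx": 29.9, "ry": 3.3, "rz": 12.3},
  ],
)

```text
time: 14.85
tool_pos: [0.6138, 0.0365, 0.2299]
tool_rot: [-2.619, -0.0, 1.574]
contact_force: [0.0, -0.7, -2.6]
opening: 0.0277
grip_force: 40.0
```

```bash
python3 - <<'E'
from h import *
p=read_camera("wrist");m,st,ce=brass(p);s=observe()
print(s["qpos"],s["contact_force"],s["opening"],st,ce)
R0=R.from_euler("xyz",s["tool_rot"]);print("seat in tool",R0.inv().apply(SEAT-s["tool_pos"])*1000)
im=p["pixels"];cv2.imwrite("pics/w7.png",im)
for h in(.0702,.0602,.0552):print(h,T(SEAT+h*n,RS))
for q in("jig_seat","coupling_center"):
  for d in mark_of(p,q)[:1]:print(q,np.round(d["point"],4),d["confidence"],R0.inv().apply(np.array(d["point"])-s["tool_pos"])*1000)
E
```

```text
[-0.05338267  0.82707241  0.93173946 -0.02995119  1.90406551 -0.05939367] [ 0.1529576   0.86912339 -3.4630898 ] 0.027547715125247608 [ 294  143   51   82 3246] [319.18453481 184.72365989]
seat in tool [ -1.38205105   0.50917747 160.94406771]
0.0702 (array([-1.5,  0.6, 90.7]), array([0.08, 0.05, 0.1 ]))
0.0602 (array([ -1.5,   0.6, 100.7]), array([0.08, 0.05, 0.1 ]))
0.0552 (array([ -1.5,   0.6, 105.7]), array([0.08, 0.05, 0.1 ]))
coupling_center [0.5848 0.0334 0.187 ] 0.74 [-3.0527579  -3.690629   51.79577242]
```

View pics/w7.png

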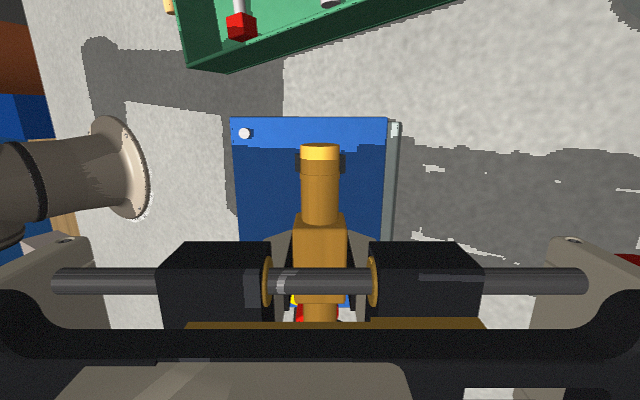

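The picture shows the gripped coupling at (320,180), with the far rest's prongs showing evenly on both sides of its tail at (298,160) and (344,160). It is centred, so I'll lower it along the plate normal.

Emit:
arm_command(
  series=[
    {"x": -0.7, "y": 0.3, "z": 30, "rx": 0, "ry": 0, "rz": 0},
    {"x": -1.4, "y": 0.6, "z": 55, "rx": 0, "ry": 0, "rz": 0},
    {"x": -1.4, "y": 0.6, "z": 72, "rx": 0, "ry": 0, "rz": 0},
    {"x": -1.4, "y": 0.6, "z": 84, "rx": 0, "ry": 0, "rz": 0},
    {"x": -1.4, "y": 0.6, "z": 92, "rx": 0, "ry": 0, "rz": 0},
    {"x": -1.4, "y": 0.6, "z": 97, "rx": 0, "ry": 0, "rz": 0},
    {"x": -1.4, "y": 0.6, "z": 100, "rx": 0, "ry": 0, "rz": 0},
    {"x": -1.4, "y": 0.6, "z": 100, "rx": 0, "ry": 0, "rz": 0},
    {"x": -1.4, "y": 0.6, "z": 100, "rx": 0, "ry": 0, "rz": 0},
  ],
)

```text
time: 15.9
tool_pos: [0.5651, 0.0335, 0.1422]
tool_rot: [-2.618, 0.0, 1.572]
contact_force: [-1.0, 0.1, -1.7]
opening: 0.0279
grip_force: 40.0
```

Emit:
arm_command(
  series=[
    {"x": 0, "y": 0, "z": 1, "rx": 0, "ry": 0, "rz": 0},
    {"x": 0, "y": 0, "z": 2, "rx": 0, "ry": 0, "rz": 0},
    {"x": 0, "y": 0, "z": 2, "rx": 0, "ry": 0, "rz": 0},
  ],
)

```text
time: 16.2
tool_pos: [0.5645, 0.0335, 0.1418]
tool_rot: [-2.62, 0.0, 1.572]
contact_force: [0.8, 0.8, 7.6]
opening: 0.0279
grip_force: 40.0
```

Emit:
arm_command(
  series=[
    {"x": 0, "y": 0, "z": -2, "rx": 0, "ry": 0, "rz": 0},
    {"x": 0, "y": -1.5, "z": -2, "rx": 0, "ry": 0, "rz": 0},
    {"x": 0, "y": -3, "z": -2, "rx": 0, "ry": 0, "rz": 0},
    {"x": 0, "y": -3, "z": -1, "rx": 0, "ry": 0, "rz": 0},
    {"x": 0, "y": -3, "z": 0, "rx": 0, "ry": 0, "rz": 0},
    {"x": 0, "y": -3, "z": 0, "rx": 0, "ry": 0, "rz": 0},
  ],
)

```text
time: 16.8
tool_pos: [0.5615, 0.0334, 0.1414]
tool_rot: [-2.618, 0.0, 1.572]
contact_force: [0.5, 0.1, -3.4]
opening: 0.0277
grip_force: 40.0
```

```bash
cat > st.py <<'E'
from h import *
s=observe();R0=R.from_euler("xyz",s["tool_rot"])
print("t",s["time"],"F tool",R0.inv().apply(s["contact_force"]).round(1),"M",R0.inv().apply(s["torque"]).round(2),"seat in tool mm",(R0.inv().apply(SEAT-s["tool_pos"])*1000).round(2))
E
python3 st.py
```

```text
t 16.8 F tool [0.1 2.1 2.7] M [-0.78  0.1   0.02] seat in tool mm [ 1.53  1.77 58.03]
```

Emit:
arm_command(
  series=[
    {"x": 0, "y": 0, "z": 1, "rx": 0, "ry": 0, "rz": 0},
    {"x": 0, "y": 0, "z": 2, "rx": 0, "ry": 0, "rz": 0},
    {"x": 0, "y": 0, "z": 2, "rx": 0, "ry": 0, "rz": 0},
  ],
)

```text
time: 17.1
tool_pos: [0.5615, 0.0334, 0.1408]
tool_rot: [-2.622, 0.0, 1.572]
contact_force: [5.4, -0.3, 3.2]
opening: 0.0276
grip_force: 40.0
```

```bash
python3 st.py
```

```text
t 17.1 F tool [-0.3  3.1 -5.5] M [-0.87  0.08 -0.02] seat in tool mm [ 1.56  1.28 57.47]
```

Emit:
arm_command(
  series=[
    {"x": 0, "y": 0, "z": -3, "rx": 0, "ry": 0, "rz": 0},
    {"x": 1, "y": 0, "z": -4, "rx": 0, "ry": 0, "rz": 0},
    {"x": 2.2, "y": 0.2, "z": -4, "rx": 0, "ry": 0, "rz": 0},
    {"x": 2.2, "y": 0.2, "z": -3, "rx": 0, "ry": 0, "rz": 0},
    {"x": 2.2, "y": 0.2, "z": -2, "rx": 0, "ry": 0, "rz": 0},
    {"x": 2.2, "y": 0.2, "z": -1, "rx": 0, "ry": 0, "rz": 0},
    {"x": 2.2, "y": 0.2, "z": -0.5, "rx": 0, "ry": 0, "rz": 0},
    {"x": 2.2, "y": 0.2, "z": -0.5, "rx": 0, "ry": 0, "rz": 0},
  ],
)

```text
time: 17.9
tool_pos: [0.5615, 0.0357, 0.1408]
tool_rot: [-2.62, -0.0, 1.572]
contact_force: [5.2, 1.5, 3.9]
opening: 0.0276
grip_force: 40.0
```

```bash
python3 st.py
```

```text
t 17.9 F tool [ 1.5  2.6 -5.9] M [-0.83  0.17  0.02] seat in tool mm [-0.71  1.34 57.49]
```

Emit:
arm_command(
  series=[
    {"x": 0, "y": 0, "z": 0, "rx": 0, "ry": 0, "rz": 0},
    {"x": 0, "y": 0, "z": 0, "rx": 0, "ry": 0, "rz": 0},
    {"x": 0, "y": 0, "z": 0, "rx": 0, "ry": 0, "rz": 0},
    {"x": 0, "y": 0, "z": -5, "rx": 0, "ry": 0, "rz": 0},
    {"x": 0, "y": 0, "z": -20, "rx": 0, "ry": 0, "rz": 0},
    {"x": 0, "y": 0, "z": -60, "rx": 0, "ry": 0, "rz": 0},
    {"x": 0, "y": 0, "z": -105, "rx": 0, "ry": 0, "rz": 0},
    {"x": 0, "y": 0, "z": -130, "rx": 0, "ry": 0, "rz": 0},
    {"x": 0, "y": 0, "z": -130, "rx": 0, "ry": 0, "rz": 0},
  ],
  hand=46,
)

```text
time: 18.8
tool_pos: [0.6276, 0.0356, 0.2561]
tool_rot: [-2.625, 0.001, 1.572]
contact_force: [0.1, -0.1, -0.2]
opening: 0.0459
grip_force: 0.0
```

```bash
python3 - <<'E'
from h import *
import pickle
s=observe();print(s["time"],s["tool_pos"],s["contact_force"],s["opening"])
p=read_camera("wrist");t=read_camera("top");sc=read_camera("scene");pickle.dump((p,t,sc),open("w8.pkl","wb"))
m,st,ce=brass(p);print("brass",st,ce)
for nm,pp in(("w",p),("t",t),("s",sc)):
  for q in("coupling_center","jig_seat","latch_grip"):
    d=mark_of(pp,q)[:1]
    if d: print(nm,q,np.round(d[0]["point"],4),round(d[0]["confidence"],2))
# top/scene: brass pixels on jig
for nm,pp in(("t",t),("s",sc)):
    h=cv2.cvtColor(pp["pixels"],cv2.COLOR_BGR2HSV);u0,v0=proj(pp,SEAT)[0].astype(int)
    y,x=np.where((h[v0-15:v0+16,u0-20:u0+21,0]>14)&(h[v0-15:v0+16,u0-20:u0+21,0]<32)&(h[v0-15:v0+16,u0-20:u0+21,1]>110))
    print(nm,"seat px",proj(pp,SEAT)[0],"brass n",len(x),x.mean()+u0-20,y.mean()+v0-15,"x range",x.min()+u0-20,x.max()+u0-20, "y",y.min()+v0-15,y.max()+v0-15)
    print(nm,"tail ends px",proj(pp,[SEAT+[0,.062,0],SEAT-[0,.062,0]]).round(1).tolist())
E
```

```text
18.8 [0.6275842  0.03561179 0.2560866 ] [ 0.11282995 -0.13631686 -0.17315553] 0.045941764441740605
brass [ 305  130   29   95 2339] [318.80632749 179.67379222]
w coupling_center [0.5341 0.0342 0.0923] 0.66
w latch_grip [ 0.5553 -0.0608  0.1327] 0.78
t coupling_center [0.5324 0.0318 0.0898] 0.46
t latch_grip [ 0.5562 -0.0604  0.1343] 0.47
s coupling_center [0.5367 0.0331 0.0872] 0.6
s jig_seat [0.5346 0.0311 0.093 ] 0.59
s latch_grip [ 0.56   -0.0622  0.1333] 0.54
t seat px [317.65501701 189.65055531] brass n 46 330.8695652173913 190.3695652173913 x range 327 335 y 188 193
t tail ends px [[299.3, 189.3], [336.0, 190.0]]
s seat px [323.23439901 211.16688655] brass n 165 323.06666666666666 210.55151515151516 x range 305 335 y 201 220
s tail ends px [[334.4, 219.4], [312.5, 203.2]]
```

```bash
cat >> h.py <<'E'
KN=np.array([.558,-.0603,.134])
def RK(a): return R.from_rotvec(np.radians(a)*n)*RS   # a: turn about plate normal from seat orientation
E
python3 - <<'E'
from h import *
import pickle
p,t,sc=pickle.load(open("w8.pkl","rb"));S=SEAT+[0,0,.0027]
print("pred far end px",proj(p,[S+[0,.062,0],S+[0,.062,0]+.01*n,S+[0,.062,0]-.01*n]).round(1).tolist())
for h in(.12,.05):print(h,T(KN+h*n,RK(33.3)))
E
```

```text
pred far end px [[317.3, 130.0], [317.3, 130.6], [317.3, 129.4]]
0.12 (array([-96. ,   0.6,  16.6]), array([-7.000e-02, -2.000e-02, -3.332e+01]))
0.05 (array([-96. ,   0.6,  86.6]), array([-7.000e-02, -2.000e-02, -3.332e+01]))
```

The coupling sits where predicted: its far end is at row 130 in both the prediction and the picture. Next is the knob.

Emit:
arm_command(
  series=[
    {"x": -25, "y": 0, "z": 0, "rx": 0, "ry": 0, "rz": -8},
    {"x": -50, "y": 0, "z": 5, "rx": 0, "ry": 0, "rz": -16},
    {"x": -75, "y": 0, "z": 10, "rx": 0, "ry": 0, "rz": -24},
    {"x": -96, "y": 0.6, "z": 16, "rx": 0, "ry": 0, "rz": -32},
    {"x": -96, "y": 0.6, "z": 16, "rx": 0, "ry": 0, "rz": -33.3},
    {"x": -96, "y": 0.6, "z": 16, "rx": 0, "ry": 0, "rz": -33.3},
    {"x": -96, "y": 0.6, "z": 16, "rx": 0, "ry": 0, "rz": -33.3},
  ],
)

```text
time: 20.1
tool_pos: [0.6186, -0.0592, 0.2389]
tool_rot: [-2.692, -0.277, 2.088]
contact_force: [0.3, -0.1, -0.5]
opening: 0.046
grip_force: 0.0
```

```bash
python3 - <<'E'
from h import *
p=read_camera("wrist")
print(mark_of(p,"latch_grip")[:1],observe()["qpos"])
h=cv2.cvtColor(p["pixels"],cv2.COLOR_BGR2HSV);m=((h[...,0]<7)|(h[...,0]>174))&(h[...,1]>150);m[:150]=0
y,x=np.where(m);print(len(x),x.min(),x.max(),y.min(),y.max(),x.mean(),y.mean())
print("pred bar top corners",proj(p,[KN+.012*n+R.from_rotvec(np.radians(33.3)*n).apply(RS.apply([a,b,0])) for a,b in((.025,.007),(.025,-.007),(-.025,.007),(-.025,-.007))]).round().tolist())
for h in(.06,.05):print(h,T(KN+h*n,RK(33.3)))
E
```

```text
[{'point': [0.5556, -0.0581, 0.1342], 'confidence': 0.58}] [-0.18116258  0.83569033  0.89072386 -0.09777467  1.92968134 -0.77404373]
2208 6 534 181 337 345.7794384057971 227.4266304347826
pred bar top corners [[326.0, 188.0], [307.0, 188.0], [326.0, 251.0], [308.0, 251.0]]
0.06 (array([-0.9, -0.7, 61.1]), array([-0.03,  0.02, -0.03]))
0.05 (array([-0.9, -0.7, 71.1]), array([-0.03,  0.02, -0.03]))
```

```bash
python3 - <<'E'
from h import *
p=read_camera("wrist")
h=cv2.cvtColor(p["pixels"],cv2.COLOR_BGR2HSV);m=((h[...,0]<7)|(h[...,0]>174))&(h[...,1]>150)
for y in(180,184,188,192,200,210,220,230,240,250):
    x=np.where(m[y,270:370])[0]+270;print(y,(x.min(),x.max(),p["pixels"][y,x.min():x.max()+1:3,2].tolist()) if len(x) else None)
E
```

```text
180 None
184 (np.int64(311), np.int64(326), [108, 107, 107, 107, 100, 84])
188 (np.int64(310), np.int64(327), [112, 104, 106, 101, 102, 91])
192 (np.int64(305), np.int64(333), [118, 145, 147, 147, 152, 146, 149, 116, 153, 91])
200 (np.int64(299), np.int64(338), [117, 147, 148, 145, 147, 146, 147, 144, 145, 112, 149, 150, 147, 101])
210 (np.int64(298), np.int64(339), [150, 148, 149, 148, 142, 150, 146, 148, 150, 124, 115, 144, 149, 147])
220 (np.int64(302), np.int64(335), [132, 145, 147, 145, 147, 148, 144, 146, 113, 147, 147, 147])
230 (np.int64(310), np.int64(327), [120, 144, 146, 144, 145, 127])
240 (np.int64(310), np.int64(327), [111, 144, 141, 144, 145, 123])
250 (np.int64(312), np.int64(325), [113, 125, 123, 117, 119])
```

The grip bar is upright in the picture (columns 310–327) and matches the prediction, so I'll descend and grip.

Emit:
arm_command(
  series=[
    {"x": -0.9, "y": 0, "z": 30, "rx": 0, "ry": 0, "rz": 0},
    {"x": -0.9, "y": 0, "z": 50, "rx": 0, "ry": 0, "rz": 0},
    {"x": -0.9, "y": 0, "z": 62, "rx": 0, "ry": 0, "rz": 0},
    {"x": -0.9, "y": 0, "z": 68, "rx": 0, "ry": 0, "rz": 0},
    {"x": -0.9, "y": 0, "z": 70.5, "rx": 0, "ry": 0, "rz": 0},
    {"x": -0.9, "y": 0, "z": 70.5, "rx": 0, "ry": 0, "rz": 0},
  ],
)

```text
time: 20.85
tool_pos: [0.5839, -0.0609, 0.1776]
tool_rot: [-2.692, -0.278, 2.09]
contact_force: [0.7, -0.1, 0.2]
opening: 0.0458
grip_force: 0.0
```

Emit:
arm_command(
  series=[
    {"x": 0, "y": 0, "z": 0, "rx": 0, "ry": 0, "rz": 0},
    {"x": 0, "y": 0, "z": 0, "rx": 0, "ry": 0, "rz": 0},
    {"x": 0, "y": 0, "z": 0, "rx": 0, "ry": 0, "rz": 0},
    {"x": 0, "y": 0, "z": 0, "rx": 0, "ry": 0, "rz": 0},
    {"x": 0, "y": 0, "z": 0, "rx": 0, "ry": 0, "rz": 0},
  ],
  hand=5,
  squeeze=25,
)

```text
time: 21.35
tool_pos: [0.5837, -0.0611, 0.1774]
tool_rot: [-2.692, -0.278, 2.089]
contact_force: [0.2, 0.5, 0.4]
opening: 0.0135
grip_force: 25.0
```

```bash
python3 st.py; python3 - <<'E'
from h import *
import pickle
q=pickle.load(open("w4.pkl","rb"))
# arm angle: yellow tip mid from first view, crop corners (150,155),(112,232) at plane h=53 above plate
u=np.array([-.866,0,.5]);yj=np.array([0,-1,0]);k=KN-.027*n
for uv in((150,155),(112,232),(320,238),(297,315)):
    c,d=ray(q,(uv[0]/6+270,uv[1]/6+110));X=c+d*((k-c)@n)/(d@n);print((X-k)@u*1000,(X-k)@yj*1000)
E
```

```text
t 21.35 F tool [ 0.4  0.3 -0.4] M [-0.35 -0.16  0.04] seat in tool mm [ 79.98  53.32 100.15]
40.25557622997694 -26.25856909490089
46.54616893705085 -15.242225252366543
10.727814870620103 -12.684054650673744
14.705203001779502 -0.7030146135717577
```

Emit:
arm_command(
  series=[
    {"x": 0, "y": 0, "z": 0, "rx": 0, "ry": 0, "rz": 4},
    {"x": 0, "y": 0, "z": 0, "rx": 0, "ry": 0, "rz": 8},
    {"x": 0, "y": 0, "z": 0, "rx": 0, "ry": 0, "rz": 12},
    {"x": 0, "y": 0, "z": 0, "rx": 0, "ry": 0, "rz": 16},
    {"x": 0, "y": 0, "z": 0, "rx": 0, "ry": 0, "rz": 20},
    {"x": 0, "y": 0, "z": 0, "rx": 0, "ry": 0, "rz": 24},
    {"x": 0, "y": 0, "z": 0, "rx": 0, "ry": 0, "rz": 28},
    {"x": 0, "y": 0, "z": 0, "rx": 0, "ry": 0, "rz": 32},
    {"x": 0, "y": 0, "z": 0, "rx": 0, "ry": 0, "rz": 36},
    {"x": 0, "y": 0, "z": 0, "rx": 0, "ry": 0, "rz": 40},
    {"x": 0, "y": 0, "z": 0, "rx": 0, "ry": 0, "rz": 44},
    {"x": 0, "y": 0, "z": 0, "rx": 0, "ry": 0, "rz": 48},
    {"x": 0, "y": 0, "z": 0, "rx": 0, "ry": 0, "rz": 48},
    {"x": 0, "y": 0, "z": 0, "rx": 0, "ry": 0, "rz": 48},
  ],
)

```text
time: 22.75
tool_pos: [0.5833, -0.0612, 0.1776]
tool_rot: [-2.631, 0.127, 1.35]
contact_force: [-3.1, -0.7, 3.6]
opening: 0.0139
grip_force: 25.0
```

```bash
python3 st.py
```

```text
t 22.75 F tool [-1.8 -4.2 -1.5] M [ 0.22 -0.22  0.15] seat in tool mm [ 93.36 -23.08 100.14]
```

Emit:
arm_command(
  series=[
    {"x": 0, "y": 0, "z": 0, "rx": 0, "ry": 0, "rz": 3},
    {"x": 0, "y": 0, "z": 0, "rx": 0, "ry": 0, "rz": 6},
    {"x": 0, "y": 0, "z": 0, "rx": 0, "ry": 0, "rz": 6},
    {"x": 0, "y": 0, "z": 0, "rx": 0, "ry": 0, "rz": 6},
  ],
)

```text
time: 23.15
tool_pos: [0.5832, -0.0612, 0.1776]
tool_rot: [-2.645, 0.177, 1.258]
contact_force: [-5.2, -2.2, 5.4]
opening: 0.0137
grip_force: 25.0
```

```bash
python3 st.py
```

```text
t 23.15 F tool [-4.6 -5.9 -2.1] M [ 0.65 -0.41  0.01] seat in tool mm [ 90.48 -32.58 100.13]
```

Emit:
arm_command(
  series=[
    {"x": 0, "y": 0, "z": 0, "rx": 0, "ry": 0, "rz": 2},
    {"x": 0, "y": 0, "z": 0, "rx": 0, "ry": 0, "rz": 4},
    {"x": 0, "y": 0, "z": 0, "rx": 0, "ry": 0, "rz": 4},
  ],
)

```text
time: 23.45
tool_pos: [0.5832, -0.0612, 0.1776]
tool_rot: [-2.657, 0.211, 1.194]
contact_force: [-4.5, -0.3, 6.7]
opening: 0.0139
grip_force: 25.0
```

```bash
python3 st.py
```

```text
t 23.45 F tool [-3.3 -6.5 -3.5] M [ 0.69 -0.51  0.01] seat in tool mm [ 87.96 -38.87 100.12]
```

Emit:
arm_command(
  series=[
    {"x": 0, "y": 0, "z": 0, "rx": 0, "ry": 0, "rz": 2},
    {"x": 0, "y": 0, "z": 0, "rx": 0, "ry": 0, "rz": 4},
    {"x": 0, "y": 0, "z": 0, "rx": 0, "ry": 0, "rz": 4},
  ],
)

```text
time: 23.75
tool_pos: [0.5831, -0.0612, 0.1777]
tool_rot: [-2.671, 0.243, 1.131]
contact_force: [-5.2, -0.9, 5.5]
opening: 0.0134
grip_force: 25.0
```

```bash
python3 st.py; python3 -c "
from h import *
import pickle
p=read_camera('scene');t=read_camera('top');print(p['shot'])
h=cv2.cvtColor(p['pixels'],cv2.COLOR_BGR2HSV)
print(T(KN+.05*n,RK(33.3)))"
```

```text
t 23.75 F tool [-4.3 -5.9 -2.1] M [ 0.64 -0.49  0.07] seat in tool mm [ 85.04 -44.85 100.15]
21
(array([ 0.8, -0.4,  0.4]), array([ -0.13,   0.  , -61.92]))
```

Emit:
arm_command(
  series=[
    {"x": 0, "y": 0, "z": 0, "rx": 0, "ry": 0, "rz": 0},
    {"x": 0, "y": 0, "z": 0, "rx": 0, "ry": 0, "rz": 0},
    {"x": 0, "y": 0, "z": 0, "rx": 0, "ry": 0, "rz": 0},
    {"x": 0, "y": 0, "z": -8, "rx": 0, "ry": 0, "rz": 0},
    {"x": 0, "y": 0, "z": -30, "rx": 0, "ry": 0, "rz": 0},
    {"x": 0, "y": 0, "z": -65, "rx": 0, "ry": 0, "rz": 0},
    {"x": 0, "y": 0, "z": -100, "rx": 0, "ry": 0, "rz": 0},
    {"x": 0, "y": 0, "z": -120, "rx": 0, "ry": 0, "rz": 0},
    {"x": 0, "y": 0, "z": -120, "rx": 0, "ry": 0, "rz": 0},
  ],
  hand=46,
)

```text
time: 24.75
tool_pos: [0.6451, -0.061, 0.2837]
tool_rot: [-2.679, 0.241, 1.128]
contact_force: [0.1, -0.2, 0.1]
opening: 0.046
grip_force: 0.0
```

```bash
cat > chk.py <<'E'
from h import *
p=read_camera("wrist");u=np.array([-.866,0,.5]);yj=np.array([0,-1,0])
h=cv2.cvtColor(p["pixels"],cv2.COLOR_BGR2HSV)
def plane(uv,k):
    c,d=ray(p,uv);X=c+d*((k-c)@n)/(d@n);return [(X-k)@u*1000,(X-k)@yj*1000]
red=((h[...,0]<7)|(h[...,0]>174))&(h[...,1]>150);yel=(h[...,0]>22)&(h[...,0]<30)&(h[...,1]>190)
for nm,m,hh in(("red",red,.012),("yellow",yel,-.027)):
    y,x=np.where(m);P=np.array([plane((a,b),KN+hh*n) for a,b in zip(x[::3],y[::3])])
    P=P[np.linalg.norm(P,axis=1)<60]
    if len(P)>5:
        r=cv2.minAreaRect(P.astype(np.float32));print(nm,len(P),"mean",P.mean(0).round(1),"rect",r,"far",P[np.argmax(np.linalg.norm(P,axis=1))])
for q in("coupling_center","latch_grip"):print(q,[(d["point"],d["confidence"]) for d in mark_of(p,q)[:1]])
cv2.imwrite("pics/end.png",p["pixels"])
E
python3 chk.py
```

```text
red 422 mean [-3.8 -5.2] rect ((-1.147714614868164, -4.011161804199219), (51.50646209716797, 31.242633819580078), 39.92304992675781) far [-11.93755072 -28.22246277]
yellow 7 mean [ -0.8 -28.8] rect ((-1.095001459121704, -32.9839973449707), (31.421567916870117, 7.345203876495361), 76.90140533447266) far [ -1.07845122 -49.11832544]
coupling_center [([0.5364, 0.0338, 0.094], 0.72)]
latch_grip [([0.7566, -0.2402, 0.0048], 0.75)]
```

```bash
python3 - <<'E'
from h import *
t=read_camera("top")
for d in trace(t,"bar")[:4]:print("bar",axis(t,d["pixels"],.024))
for d in trace(t,"mat")[:1]:print("mat",axis(t,d["pixels"],.004))
for q in("coupling","steel_coupling","black_tube","red_spindle"):print(q,[np.round(d["point"],3).tolist() for d in mark_of(t,q)[:2]])
s=observe();print(s["time"],s["contact_force"].round(1))
E
python3 chk.py | head -2
```

```text
bar (array([ 482.4, -285. ]), array([ 34.8, 199.2]), np.float32(83.71))
bar (array([308.1, 596.8]), array([ 35.6, 205.1]), np.float32(40.17))
bar (array([519.7, 498.7]), array([ 34.2, 196.2]), np.float32(117.71))
bar (array([474.6, 270.8]), array([174.1, 309.7]), np.float32(8.76))
mat (array([ 481. , -289.8]), array([115.5, 263.1]), np.float32(84.05))
coupling [[0.756, -0.24, 0.0]]
steel_coupling [[0.5, 0.276, 0.006]]
black_tube [[0.564, 0.279, 0.007], [0.767, 0.373, -0.001]]
red_spindle [[0.378, 0.262, 0.011]]
25.25 [ 0.1  0.7 -0.2]
red 432 mean [-4.  -5.3] rect ((-4.426021099090576, -2.644336700439453), (52.27984619140625, 31.23575210571289), 80.55514526367188) far [-18.00053417 -25.13750169]
yellow 10 mean [ -0.1 -32.6] rect ((-1.5003914833068848, -33.445655822753906), (30.960721969604492, 8.204731941223145), 72.50357818603516) far [ -2.24193055 -49.44319376]
```

The bar lies on the mat (83.7° against the mat's 84.0°), the coupling is seated, the latch arm is over its tail, and the other parts haven't moved.

```bash
python3 -c "
from cell import *
print(hand_in())"
```

```text
the job is handed in; nothing more can be done
None
```

The job is handed in at about 25 s of the 67 s limit; the bar is on the mat, the brass coupling is released in the V rests and the latch is over its end. I checked this by measurement only: I turned the knob 62° clockwise without reaching its stop, and no verdict came back.

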